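Release check of a juicer bowl's double lid

ROBOT

A 7-joint arm with a two-finger parallel gripper is mounted at the origin on the work surface. World frame = base frame: x ahead of the robot, y to its left, z up, the work surface at z = 0. Lengths are in mm, angles in rad, forces in N, time in s.
With the tool pointing down it reaches from about 400 to 875 mm from the base axis. Payload 4.4 kg.
Tool frame: the origin (TCP) lies on the centre line of the jaws, within the pads' length; the fingertips stand ctrl.nose_length ahead of it and the grasp point (between the pads) lies 6 mm ahead of it (ctrl.nose_length is the distance from the TCP to the fingertips, in mm); z points along the fingers, y is the direction in which the jaws open and shut (so a half turn about z gives the same grasp; the last joint's range is limited). The gripper opens to 85 mm and grips with 20 to 120 N. Pads are 22 mm wide; open, the fingers measure 114 mm over their backs; the gripper's body (76 mm by 85 mm) begins 54 mm behind the grasp point. The pads swing forward as they close: fully open they stand 13 mm farther back than shut.
Start: joints at [1.227, 0.628, 0.038, 1.517, -0.027, 0.996, -0.02], TCP at [178.283, -625.086, 256.313] pointing down, gripper open.
Joint ranges: [-3.06, 3.06], [-0.37, 2.12], [-1.25, 1.32], [0.18, 2.47], [-1.1, 4.24], [0.23, 1.98], [-2.94, 2.94]. Speed limits (rad/s): [2.57, 2.57, 3.14, 3.14, 3.14, 3.14, 3.14].

INTERFACE

Orientations are given as [roll, pitch, yaw] about the fixed x, y, z axes, in that order (R = Rz(yaw) Ry(pitch) Rx(roll)).
In Python, from cell import ctrl, vision gives the robot as it stands. The module is installed in compiled form; this text tells all that it offers.
- The arm moves only by the shell command python3 -m inch 'ROWS'. ROWS is a JSON object of lists of equal length, an entry for each row: "travel": the shift along the tool's x, y, z in cm, a list of three; "twist": the turn about the tool's z in degrees; "fingers": the finger opening in cm, from 0 to 8.54. A call has exactly 10 rows; each row is the pose to reach, as a shift and turn from the pose commanded when the call began, along the tool's axes at that moment; what a row does not reach only later rows make up. A row lasts 1/12 s, in which the tool goes at most 41.7 mm and 7.16 degrees, less where a joint would pass 70% of its speed; a pose out of reach is approached as far as the arm can. A call with a gripper value outside its range is refused whole. The fingers move at their own pace and stop on an object; the grip force is fixed at half the most. Time passes only in rows, so rows that repeat a pose let the fingers close, or fill a call up. It gives the time, the measured TCP pose, the force and the opening at its end, in the units of the state.
- ctrl.read_state(): the state, without advancing time (a new reading comes with each control period).
- vision.get_image(name): name is "side" or "top"; returns a dict with "frame" (480x640x3 uint8, red, green, blue), "fx", "fy", "cx", "cy" (pixels), "position" and "orientation" of the camera in the world. Camera axes: x right, y down, z forward; pixel columns grow to the right and rows downward; lengths in mm; the calibration is good to about 2 mm. A picture is of the moment at which its call begins. There is no depth.
- ctrl.finish_job(): hands the job in, once; it reports no verdict.
The state is a dict: "clock": time; "qpos": joint angles; "qd": joint speeds; "tau": joint torques, N m; "eef_pos": TCP position; "tool_rot": TCP orientation; "force": force on the tool from outside, world axes, zero at the start; "torque": the same for the moment, N m; "width": finger opening in mm.
Only numpy, scipy, OpenCV 4.12 (cv2) and the standard library are available. Lean on these libraries where they do the work, as an engineer would, in place of code of your own. Each camera call takes 0.05 s, during which the arm holds its last target.

TASK

The juicer bowl stands loose in the bench caliper: first slide the caliper's jaw gently shut until the bowl is pinched between both jaws, and leave it shut. Then lift the nested lid set (black outer lid resting on the inner lid) by the inner lid's red post, lower it as one onto the bowl until the inner lid is fully seated on the rim, and let go. Last, take the outer lid alone by one of its yellow lugs, raise it level a good hand's breadth (about 10 cm) straight up over the bowl with the inner lid left seated, and finish while still holding it there; leave everything else on the bench alone.

Things in the scene. Friction and masses are not known exactly. Their poses are not given: they have to be found in the camera images.
- fixture: blue bench caliper base, fixed to the table, a plate 110 x 300 x 12 mm (x, y, z). Origin on the table under the place for the bowl; the plate spans y -85 to +215 mm. Its y axis is the caliper's measuring axis; white scale marks along one edge.
- anvil: dark steel fixed jaw of the caliper, a block 60 mm wide (x), 20 mm thick (y), its top 60 mm above the table. Origin at table height on the flat face that meets the bowl; the face looks along the fixture's +y and lies at fixture y = -49 mm.
- jaw: sliding jaw; origin at table height in its flat steel face, which looks along the fixture's -y to the bowl; axes parallel to the fixture's. Slides along that y only, -y shuts it, against 2.5 N friction; stays where left. Face plate 50 mm wide, 12 thick, top at 60 mm; dark carriage behind it 76 mm wide, top at 44 mm, y +3 to +65 mm, bearing the orange tab. Face starts 16 to 54 mm from the bowl.
- jaw_face (a point): point on the sliding jaw's measuring face, mid width, 40 mm above the table; axes as the jaw's
- jaw_tab (a point): grip point in the orange upright tab of the sliding jaw: 45 mm behind (+y of) the measuring face, 78 mm above the table, 17 mm below the tab's top. The tab is 24 mm wide (x), 16 mm thick (y), and stands free from 44 to 95 mm above the table.
- bowl: loose grey juicer bowl, open plain cylinder: 94 mm outer diameter, 80 mm high, wall 4 mm, about 0.35 kg. Origin at the centre of its underside, z up, on the fixture's plate 12 mm above the table. Starts 1 to 13 mm clear of the fixed jaw; slides on the plate when pushed with 2 to 4 N. Pinched, its axis is 47 mm from each jaw face.
- inner_lid: white inner lid, about 0.14 kg. Origin at the centre of its underside, z up. Plug of 80 mm diameter (chamfered foot) z 0-10 mm, disc of 100 mm diameter z 10-15 mm, red round post of 18 mm diameter on the axis up to z 66 mm. Starts on the table under the outer lid. Fully seated, its disc lies on the bowl's rim, origin 70 mm above the bowl's origin, on its axis (3 mm play all round).
- inner_post (a point): grip point on the red post's axis, 52 mm above the inner lid's origin (14 mm below the post's top). The post reaches up through the outer lid's hole, 46 mm clear above the outer lid's plate; lifting it lifts both lids.
- outer_lid: black round outer lid, about 0.12 kg, 114 mm diameter, lying loose on the inner lid's disc. Origin at the centre of its skirt's lower edge, z up. Skirt z 0-12 mm (106 mm inside), plate z 12-17 mm with a 30 mm hole for the red post, two yellow lugs on top along its x. Nested, its origin is 3 mm above the inner lid's. On the bowl, the skirt hangs 7 mm below the rim.
- lug_a (a point): grip point in the yellow lug on the outer lid's +x side: 41 mm from the lid's axis, 44 mm above the outer lid's origin, 11 mm below the lug's top. The lug is an upright tab 10 mm thick (lid's x, radial), 28 mm wide (lid's y), standing from 17 to 55 mm above the lid's origin; 27 mm free between lug and red post.
- lug_b (a point): the same on the lid's -x side, 41 mm from the axis
- auger: bystander: grey juicer auger standing upright, 60 mm diameter, 120 mm tall; origin at the centre of its underside
- gasket: bystander: black rubber ring lying flat, 76 mm diameter, 8 mm high; origin at the centre of its underside
- screwdriver: bystander: screwdriver lying on the table
- strainer_cup: bystander: steel cup, 72 mm diameter, 85 mm tall; origin at the centre of its underside
- pusher: bystander: black food pusher standing on its 68 mm wide foot, 100 mm tall; origin at the centre of its underside
Not all that is in view belongs to the job. What is shaped like the inner_lid but green is not meant. What is shaped like the bowl but turquoise is not meant.

How it is judged (in metres and radians):
On the way, in this order (a step that is already met when the one before it is completed fails the run):
1. the bowl is pinched: the sliding jaw presses on it with over 3 N and it bears on the fixed jaw with over 1 N (contact force between jaw and bowl above 3 N and contact force between anvil and bowl above 1 N), for 0.2 s.
2. the nested lid set is seated on the bowl, both lids together, and let go (horizontal distance between inner_lid and bowl below 0.006 m and z of inner_lid in the frame of bowl between 0.066 and 0.073 m and angle between inner_lid's own z axis and vertical below 0.06 rad and z of outer_lid in the frame of inner_lid below 0.008 m and contact force between the fingers and inner_lid below 0.1 N and contact force between the fingers and outer_lid below 0.1 N), for 0.2 s.
At the end, for the whole second after the job is handed in: Fingers hold the outer lid still, 60 mm or more above its seated height, within 60 mm of the bowl's axis, tilt under 0.3 rad, touching neither inner lid nor bowl; inner lid at rest, seated (6 mm sideways, -4 to +3 mm, 0.06 rad); bowl upright (0.06 rad), jaw within 4 mm of it (horizontal distance between inner_lid and bowl below 0.006 m and z of inner_lid in the frame of bowl between 0.066 and 0.073 m and angle between each of inner_lid, bowl's own z axis and vertical below 0.06 rad and y of bowl in the frame of jaw_face above -0.051 m and z of outer_lid in the frame of bowl above 0.133 m and horizontal distance between outer_lid and bowl below 0.06 m and angle between outer_lid's own z axis and vertical below 0.3 rad and contact force between the fingers and outer_lid above 1 N and contact force between outer_lid and inner_lid below 0.05 N and contact force between outer_lid and bowl below 0.05 N and contact force between the fingers and inner_lid below 0.1 N and linear speed of outer_lid below 0.03 m/s and linear speed of inner_lid below 0.02 m/s); the arm keeps its last pose, push and grip.
It fails at once if the outer lid is taken off the inner lid (over 15 mm) while the inner lid is not seated on the bowl (distance between outer_lid and inner_lid above 0.018 m and not (horizontal distance between inner_lid and bowl below 0.006 m and z of inner_lid in the frame of bowl between 0.066 and 0.073 m and angle between inner_lid's own z axis and vertical below 0.06 rad)).
It fails at once if the jaw is forced on the bowl with over 60 N (contact force between jaw and bowl above 60 N).
It fails at once if a bystander (auger, gasket, screwdriver, strainer cup, pusher) is moved over 30 mm (distance of any of auger, gasket, screwdriver, strainer_cup, pusher from where it was at the start of the episode above 0.03 m).
It also fails if it takes over 61 s, if anything falls off the work surface, if the arm or the gripper's body presses on something with over 40 N, if the wrist force passes 120 N, or if a joint passes its speed limit or range.

## Working session

There is one attempt and no reset: what is moved stays moved. The work goes in short steps, Python scripts to look and compute and a shell command to move; the robot and the scene stay as the last step left them, time stands still between calls to the robot, and variables do not carry over. Pictures are saved under pics/ and viewed, and the job is handed in when it is done.

```bash
mkdir -p pics; cat > h.py <<'E'
import cv2,numpy as np
from cell import ctrl,vision
from scipy.spatial.transform import Rotation as R
def snap(n,f):
    im=vision.get_image(n); cv2.imwrite('pics/'+f,im['frame'][:,:,::-1]); return im
E
python3 - <<'E'
from h import *
print(ctrl.read_state(),ctrl.nose_length)
for n in('top','side'):
    im=snap(n,n+'0.png'); print({k:v for k,v in im.items() if k!='frame'})
E
```

```text
{'clock': 0.0, 'qpos': array([ 1.22719234,  0.62937236,  0.0384355 ,  1.5183596 , -0.02700881,
        0.99626525, -0.02000594]), 'qd': array([ 8.23211041e-04,  8.27036284e-04, -3.29450295e-04, -1.56898889e-03,
       -8.81953993e-04,  7.30883706e-05, -1.26803194e-03]), 'tau': array([ 2.62693648e-04, -5.63400471e+01,  1.22667052e+00, -1.93443525e+01,
        1.11372652e-02,  1.05455230e-02, -1.52265869e-06]), 'eef_pos': array([ 178.13856555, -624.52594018,  255.37458706]), 'tool_rot': array([-3.13970591e+00,  1.47552653e-05,  2.77798677e-01]), 'force': array([ 0.48499814, -0.23219509, -0.15373944]), 'torque': array([-0.01653126, -0.02350456,  0.00128106]), 'width': 85.1513756187049} 25.0
{'fx': 552.820436465905, 'fy': 552.820436465905, 'cx': 310.0946176956993, 'cy': 230.52423190504666, 'position': array([ 472.11439851,  -66.46778237, 1138.5566625 ]), 'orientation': array([-3.05674324, -0.01356097, -1.55758941])}
{'fx': 612.6866720526862, 'fy': 612.6866720526862, 'cx': 311.7531680581792, 'cy': 239.81975339993193, 'position': array([-167.45418855, 1092.99957928,  876.97211074]), 'orientation': array([-2.10118419,  0.00544724, -2.59496266])}
```

View pics/top0.png

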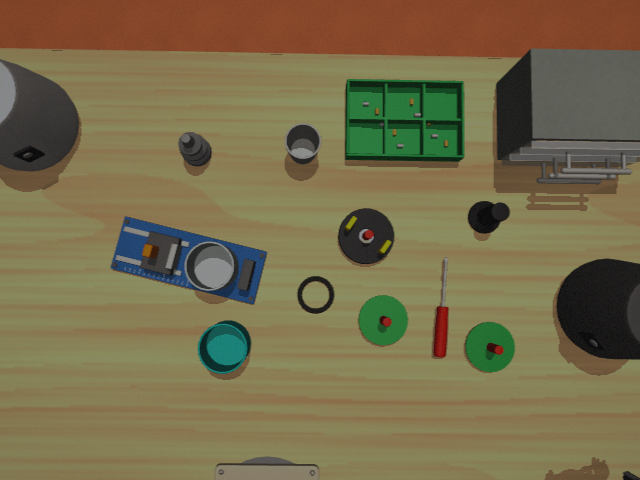

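View pics/side0.png

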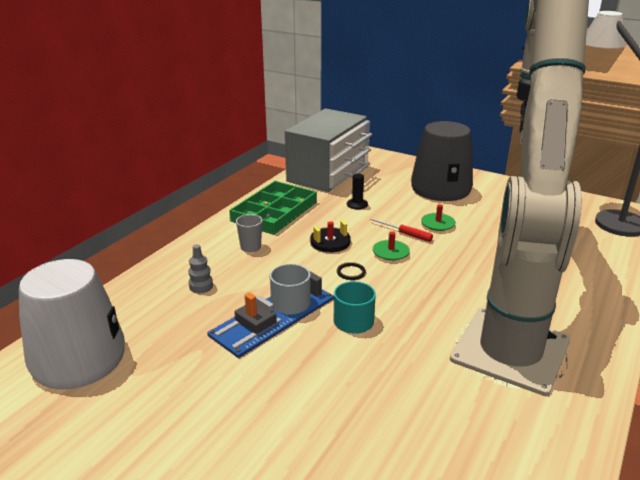

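The top view shows the caliper (tab ~148,251; bowl ~211,267; anvil ~247,276), the lid set (~366,236; lugs ~351,223 and 386,246), the green lid decoys and the turquoise bowl. I'll enlarge the relevant parts.

```bash
python3 - <<'E'
import cv2,numpy as np
t=cv2.imread('pics/top0.png');s=cv2.imread('pics/side0.png')
a=cv2.resize(t[210:310,105:275],None,fx=4.5,fy=4.5,interpolation=cv2.INTER_CUBIC)
cv2.imwrite('pics/c1.png',a)
b=cv2.resize(t[200:275,330:405],None,fx=5,fy=5,interpolation=cv2.INTER_CUBIC)
c=cv2.resize(s[210:260,300:360],None,fx=6,fy=6,interpolation=cv2.INTER_CUBIC)
o=np.zeros((375,375+360,3),np.uint8);o[:,:375]=b;o[:300,375:]=c
cv2.imwrite('pics/c2.png',o)
cv2.imwrite('pics/c3.png',cv2.resize(s[260:355,200:345],None,fx=5,fy=5,interpolation=cv2.INTER_CUBIC))
E
```

```text
(no output)
```

View pics/c1.png

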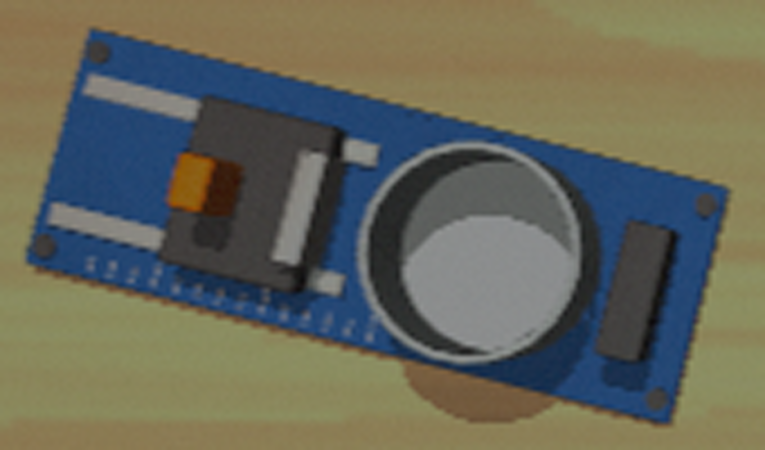

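View pics/c2.png

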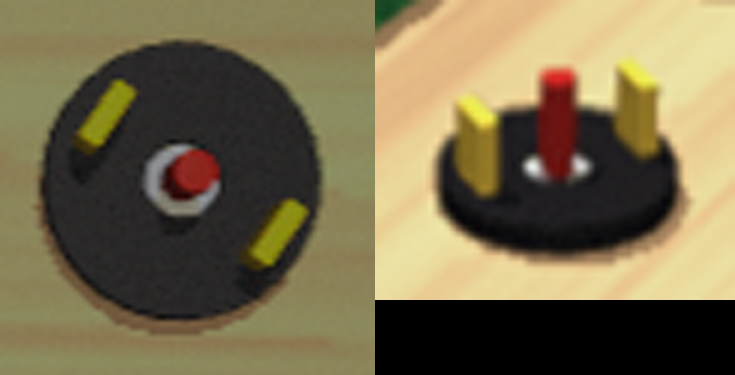

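View pics/c3.png

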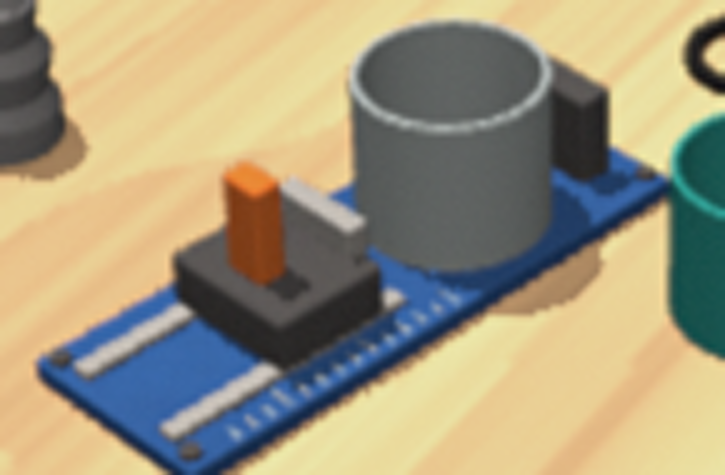

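```bash
cat >> h.py <<'E'
def bp(im,u,v,z):
    r=R.from_euler('xyz',im['orientation']).as_matrix()
    d=r@np.array([(u-im['cx'])/im['fx'],(v-im['cy'])/im['fy'],1]); p=np.array(im['position']); return p+d*(z-p[2])/d[2]
def pr(im,P):
    r=R.from_euler('xyz',im['orientation']).as_matrix(); c=r.T@(np.array(P)-im['position']); return np.array([im['fx']*c[0]/c[2]+im['cx'],im['fy']*c[1]/c[2]+im['cy']])
E
python3 - <<'E'
from h import *
np.set_printoptions(precision=1,suppress=True)
im=vision.get_image('top'); si=vision.get_image('side')
A=lambda x,y,z:bp(im,(x+.5)/4.5-.5+105,(y+.5)/4.5-.5+210,z)
B=lambda x,y,z:bp(im,(x+.5)/5-.5+330,(y+.5)/5-.5+200,z)
C=[A(*c,12) for c in((90,28),(730,188),(672,424),(27,264))]
for c in C: print('corner',c)
print([np.linalg.norm(C[i]-C[(i+1)%4]) for i in range(4)])
fy=(C[0]+C[3]-C[1]-C[2]);print('yaw fix y dir',np.degrees(np.arctan2(fy[1],fy[0])))
fyu=fy/np.linalg.norm(fy);fxu=np.array([fyu[1],-fyu[0],0]); m=sum(C)/4; o=m-65*fyu
print('origin',o,fxu,fyu)
def loc(p): return (p-o)@fxu,(p-o)@fyu
bowl=A(469,252.5,92);print('bowl',bowl,loc(bowl),'diam',np.linalg.norm(A(357,252,92)-A(581,252,92)),np.linalg.norm(A(469,142,92)-A(469,363,92)))
tab=A(193,182,95);print('tab',tab,loc(tab))
print('jaw face',loc(A(328,155,60)),loc(A(297,266,60)))
print('anvil',loc(A(627,222,60)),loc(A(598,354,60)))
lid=B(182,180.5,20);print('lid',lid,np.linalg.norm(B(43,180,20)-B(321,180,20)))
print('post',B(195,171,66))
# segmentation of yellow
for n,I in(('top',im),('side',si)):
    h=cv2.cvtColor(I['frame'],cv2.COLOR_RGB2HSV)
    for nm,lo,hi in(('yel',(25,150,70),(33,255,255)),('org',(8,200,150),(17,255,255)),('red',(0,180,90),(4,255,255))):
        k,l,s,c=cv2.connectedComponentsWithStats(cv2.inRange(h,lo,hi))
        for i in range(1,k):
            if 5<s[i,4]<300: print(n,nm,s[i],c[i], bp(I,*c[i],40 if nm=='yel' else 60))
for y in((118,117),): pass
E
```

```text
corner [592.8 298.4  12. ]
corner [524.2   7.1  12. ]
corner [417.9  31.   12. ]
corner [485.7 322.2  12. ]
[np.float64(299.31721173683263), np.float64(108.96530556891155), np.float64(299.0038044584531), np.float64(109.72286876533117)]
yaw fix y dir 76.8310540529416
origin [490.3 101.4  12. ] [ 1.  -0.2  0. ] [0.2 1.  0. ]
bowl [492.  110.5  92. ] (np.float64(-0.4845838179054681), np.float64(9.294861017764818)) diam 93.62031535376637 92.43116163046248
tab [519.8 226.   95. ] (np.float64(0.286662409551281), np.float64(128.04349021553426))
jaw face (np.float64(24.93551313099661), np.float64(84.56712169234747)) (np.float64(-24.56874564337765), np.float64(85.01879297963353))
anvil (np.float64(28.035494744008805), np.float64(-48.10361234145777)) (np.float64(-29.954355874211043), np.float64(-50.229744606838445))
lid [ 558.5 -194.1   20. ] 113.14897481320469
post [ 558.8 -193.9   66. ]
top yel [346 216  11  13  72] [351.  222.1] [ 583.9 -161.7   40. ]
top yel [380 240  12  13  74] [385.3 246. ] [ 536.9 -230.5   40. ]
top red [365 230   9   9  58] [368.7 233.7] [ 559.4 -194.9   60. ]
top red [383 318   8   8  54] [386.4 321.5] [ 389.5 -229.8   60. ]
top red [495 346   8   8  54] [498.4 349.7] [ 338.2 -446.6   60. ]
side yel [341 220   6   5  14] [343.2 222.3] [ 552.8 -253.6   40. ]
side yel [314 227   7   4  15] [316.9 228.7] [ 597.8 -183.3   40. ]
side org [246 296   9   4  17] [250.2 297.4] [546.2 198.   60. ]
side red [437 205   5  16  59] [438.9 212.3] [ 330.  -412.2   60. ]
side red [327 222   6  17  80] [330.  229.6] [ 546.5 -166.8   60. ]
side red [399 225  33  16 236] [415.8 232.7] [ 340.2 -270.1   60. ]
side red [389 232   6  18  77] [391.4 240.3] [ 379.3 -199.6   60. ]
```

```bash
cat >> h.py <<'E'
def go(x,y,z,yaw_deg):
    s=ctrl.read_state(); rt=R.from_euler('xyz',s['tool_rot']); p=np.array(s['eef_pos'])
    d=rt.inv().apply(np.array([x,y,z])-p)/10
    yw=np.degrees(s['tool_rot'][2]); t=-(yaw_deg-yw); t=(t+180)%360-180
    print('at',p.round(1),'yaw',round(yw,2),'t',round(s['clock'],2),'w',round(s['width'],1),'F',s['force'].round(1),'q',np.round(s['qpos'],2))
    print(' -> travel cm',d.round(2),'twist',round(t,1))
E
python3 -c "
from h import *
go(450,-50,256,-13.17);go(519.5,226.3,200,-13.17)"
```

```text
at [ 178.2 -624.8  255.8] yaw 15.92 t 0.2 w 85.4 F [ 0.1 -0.4 -0.5] q [ 1.23  0.63  0.04  1.52 -0.03  1.   -0.02]
 -> travel cm [ 4.190e+01 -4.782e+01  3.000e-02] twist 29.1
at [ 178.2 -624.8  255.8] yaw 15.92 t 0.2 w 85.4 F [ 0.1 -0.4 -0.5] q [ 1.23  0.63  0.04  1.52 -0.03  1.   -0.02]
 -> travel cm [ 56.16 -72.48   5.65] twist 29.1
```

```bash
python3 -m inch '{"travel":[[41.9,-47.8,0],[41.9,-47.8,0],[41.9,-47.8,0],[41.9,-47.8,0],[41.9,-47.8,0],[41.9,-47.8,0],[41.9,-47.8,0],[41.9,-47.8,0],[41.9,-47.8,0],[41.9,-47.8,0]],"twist":[7,14,21,29,29,29,29,29,29,29],"fingers":[3,3,3,3,3,3,3,3,3,3]}'; python3 -c "
from h import *
go(519.5,226.3,170,-13.17)"
```

```text
clock: 1.03
eef_pos: [356.9, -246.5, 256.5]
tool_rot: [3.142, -0.0, -0.229]
force: [1.1, -0.1, 0.3]
width: 29.8
at [ 356.9 -246.5  256.5] yaw -13.1 t 1.03 w 29.8 F [ 1.1 -0.1  0.3] q [ 0.42  0.33  0.15  2.09 -0.07  0.73 -1.18]
 -> travel cm [  5.12 -49.74   8.65] twist 0.1
```

```bash
python3 -m inch '{"travel":[[5,-49.7,8],[5,-49.7,8],[5,-49.7,8],[5,-49.7,8],[5,-49.7,8],[5,-49.7,8],[5,-49.7,8],[5,-49.7,8],[5,-49.7,8],[5,-49.7,8]],"twist":[0,0,0,0,0,0,0,0,0,0],"fingers":[3,3,3,3,3,3,3,3,3,3]}'; python3 -c "
from h import *
go(519.5,226.3,170,-13.17)"
```

```text
clock: 1.87
eef_pos: [489.5, 143.1, 190.1]
tool_rot: [3.142, -0.0, -0.228]
force: [1.9, -0.6, -0.4]
width: 30.0
at [489.5 143.1 190.1] yaw -13.07 t 1.87 w 30.0 F [ 1.9 -0.6 -0.4] q [-0.41  0.53  0.1   1.98 -0.08  0.64 -2.05]
 -> travel cm [ 1.04 -8.78  2.01] twist 0.1
```

```bash
python3 -m inch '{"travel":[[1,-8.8,2],[1,-8.8,2],[1,-8.8,2],[1,-8.8,2],[1,-8.8,2],[1,-8.8,2],[1,-8.8,2],[1,-8.8,2],[1,-8.8,2],[1,-8.8,2]],"twist":[0,0,0,0,0,0,0,0,0,0],"fingers":[3,3,3,3,3,3,3,3,3,3]}'; python3 -c "
from h import *
go(519.5,226.3,86,-13.17)
a=snap('top','t1.png')['frame'];b=snap('side','s1.png')['frame']
c=cv2.resize(a[190:310,90:270],None,fx=4,fy=4);d=cv2.resize(b[200:350,190:340],None,fx=4,fy=4)
cv2.imwrite('pics/a1.png',c[:,:,::-1]);cv2.imwrite('pics/b1.png',d[:,:,::-1])"
```

```text
clock: 2.7
eef_pos: [519.1, 223.7, 170.8]
tool_rot: [-3.141, -0.0, -0.23]
force: [-0.9, 0.3, -0.7]
width: 29.8
at [519.1 223.7 170.8] yaw -13.15 t 2.7 w 29.8 F [-0.9  0.3 -0.7] q [-0.52  0.62  0.1   1.84 -0.1   0.68 -2.16]
 -> travel cm [-0.03 -0.26  8.48] twist 0.0
```

View pics/b1.png

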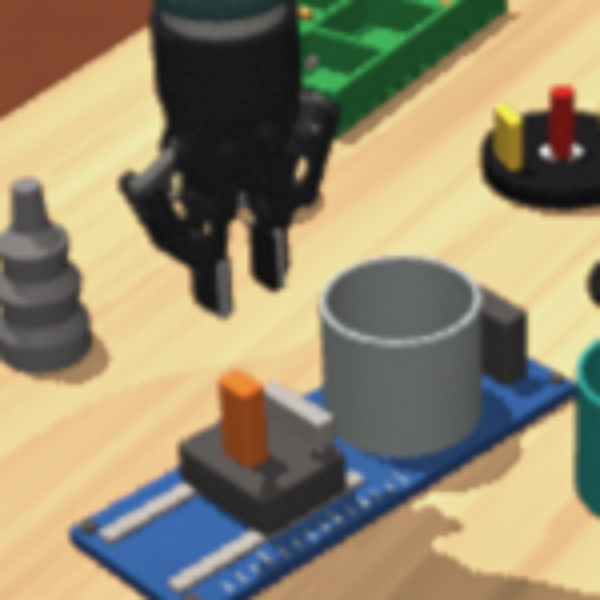

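View pics/a1.png

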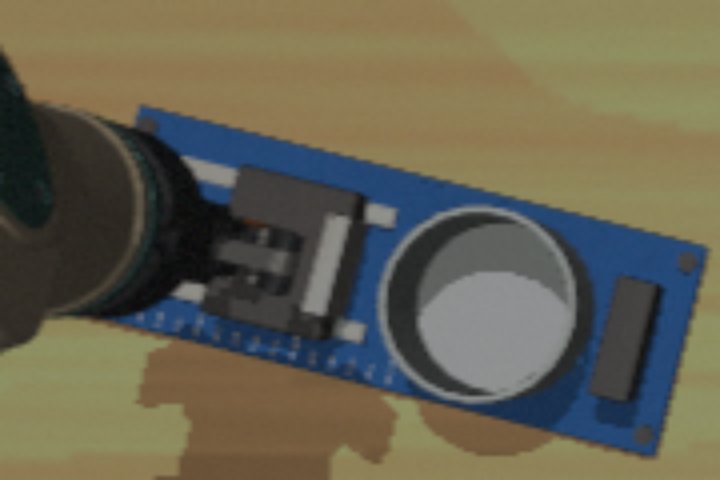

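The fingers are over the tab and open along the caliper axis, with the jaw still away from the bowl. I'll descend and grip.

```bash
python3 -m inch '{"travel":[[0,-0.2,2],[0,-0.2,4],[0,-0.2,6],[0,-0.2,7.5],[0,-0.2,8.4],[0,-0.2,8.4],[0,-0.2,8.4],[0,-0.2,8.4],[0,-0.2,8.4],[0,-0.2,8.4]],"twist":[0,0,0,0,0,0,0,0,0,0],"fingers":[3,3,3,3,3,3,3,3,3,3]}'; python3 -c "
from h import *
go(519.5,226.3,86,-13.17)
b=snap('side','s2.png')['frame']
d=cv2.resize(b[200:350,190:340],None,fx=4,fy=4)
cv2.imwrite('pics/b2.png',d[:,:,::-1])"
```

```text
clock: 3.63
eef_pos: [520.0, 226.7, 87.4]
tool_rot: [-3.14, -0.001, -0.228]
force: [-0.0, 0.2, -0.3]
width: 29.8
at [520.  226.7  87.4] yaw -13.09 t 3.63 w 29.8 F [-0.   0.2 -0.3] q [-0.51  0.75  0.08  1.89 -0.11  0.51 -2.15]
 -> travel cm [-0.04  0.05  0.14] twist 0.1
```

View pics/b2.png

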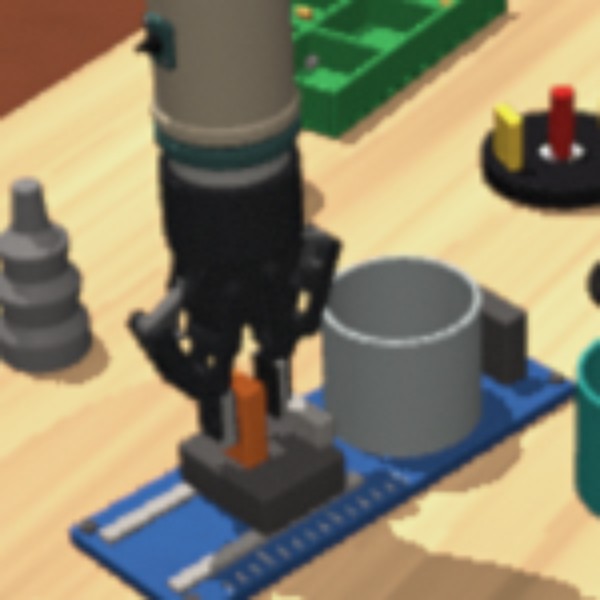

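Fingers straddle the tab. Grip, then slide (closing is tool +y).

```bash
python3 -m inch '{"travel":[[0,0,0],[0,0,0],[0,0,0],[0,0,0],[0,0,0],[0,0,0],[0,0,0],[0,0,0],[0,0,0],[0,0,0]],"twist":[0,0,0,0,0,0,0,0,0,0],"fingers":[1,1,1,1,1,1,1,1,1,1]}';python3 -m inch '{"travel":[[0,0.3,0],[0,0.6,0],[0,0.9,0],[0,1.2,0],[0,1.5,0],[0,1.8,0],[0,2.1,0],[0,2.3,0],[0,2.4,0],[0,2.4,0]],"twist":[0,0,0,0,0,0,0,0,0,0],"fingers":[1,1,1,1,1,1,1,1,1,1]}'
```

```text
clock: 4.52
eef_pos: [519.9, 227.0, 87.2]
tool_rot: [-3.14, -0.001, -0.228]
force: [-0.5, 0.8, 6.8]
width: 15.0
clock: 5.35
eef_pos: [514.4, 203.7, 87.2]
tool_rot: [-3.14, -0.001, -0.228]
force: [-1.0, 1.7, 6.5]
width: 15.2
```

```bash
python3 -m inch '{"travel":[[0,0.15,0],[0,0.3,0],[0,0.45,0],[0,0.6,0],[0,0.7,0],[0,0.8,0],[0,0.9,0],[0,1.0,0],[0,1.0,0],[0,1.0,0]],"twist":[0,0,0,0,0,0,0,0,0,0],"fingers":[1,1,1,1,1,1,1,1,1,1]}'; python3 - <<'E'
from h import *
a=snap('top','t3.png')['frame']
cv2.imwrite('pics/a3.png',cv2.resize(a[190:310,90:270],None,fx=4,fy=4,interpolation=cv2.INTER_CUBIC)[:,:,::-1])
E
```

```text
clock: 6.18
eef_pos: [512.4, 195.0, 87.2]
tool_rot: [-3.139, -0.001, -0.228]
force: [0.3, 4.8, 5.6]
width: 15.2
```

View pics/a3.png

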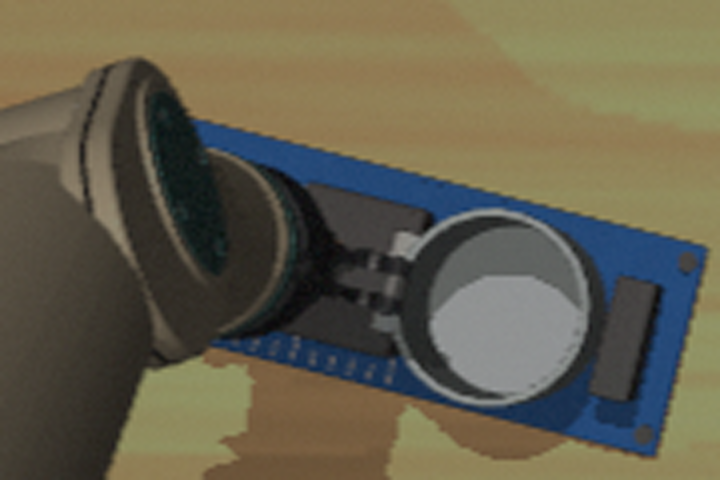

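The bowl has started to slide with the jaw (rim now at ~498,307 of the crop), and force along y has risen to ~5 N. I'll continue slowly.

```bash
python3 -m inch '{"travel":[[0,0.05,0],[0,0.1,0],[0,0.15,0],[0,0.2,0],[0,0.25,0],[0,0.3,0],[0,0.3,0],[0,0.3,0],[0,0.3,0],[0,0.3,0]],"twist":[0,0,0,0,0,0,0,0,0,0],"fingers":[1,1,1,1,1,1,1,1,1,1]}'
```

```text
clock: 7.07
eef_pos: [511.7, 192.2, 87.2]
tool_rot: [-3.139, -0.001, -0.228]
force: [-0.8, 5.1, 5.3]
width: 15.4
```

```bash
python3 -m inch '{"travel":[[0,0.05,0],[0,0.05,0],[0,0.1,0],[0,0.1,0],[0,0.15,0],[0,0.15,0],[0,0.2,0],[0,0.2,0],[0,0.2,0],[0,0.2,0]],"twist":[0,0,0,0,0,0,0,0,0,0],"fingers":[1,1,1,1,1,1,1,1,1,1]}'
```

```text
clock: 7.9
eef_pos: [511.4, 191.1, 87.2]
tool_rot: [-3.137, -0.002, -0.227]
force: [0.7, 5.6, 5.1]
width: 15.3
```

```bash
python3 -m inch '{"travel":[[0,0.05,0],[0,0.05,0],[0,0.1,0],[0,0.1,0],[0,0.1,0],[0,0.15,0],[0,0.15,0],[0,0.15,0],[0,0.15,0],[0,0.15,0]],"twist":[0,0,0,0,0,0,0,0,0,0],"fingers":[1,1,1,1,1,1,1,1,1,1]}'
```

```text
clock: 8.73
eef_pos: [511.4, 190.9, 87.2]
tool_rot: [-3.136, -0.002, -0.227]
force: [0.1, 8.6, 4.2]
width: 15.3
```

```bash
python3 -m inch '{"travel":[[0,0.05,0],[0,0.05,0],[0,0.1,0],[0,0.1,0],[0,0.1,0],[0,0.15,0],[0,0.15,0],[0,0.15,0],[0,0.15,0],[0,0.15,0]],"twist":[0,0,0,0,0,0,0,0,0,0],"fingers":[1,1,1,1,1,1,1,1,1,1]}'
```

```text
clock: 9.57
eef_pos: [511.3, 190.8, 87.3]
tool_rot: [-3.134, -0.003, -0.226]
force: [2.4, 11.1, 1.5]
width: 15.4
```

```bash
python3 -m inch '{"travel":[[0,0.05,0],[0,0.1,0],[0,0.15,0],[0,0.2,0],[0,0.25,0],[0,0.25,0],[0,0.25,0],[0,0.25,0],[0,0.25,0],[0,0.25,0]],"twist":[0,0,0,0,0,0,0,0,0,0],"fingers":[1,1,1,1,1,1,1,1,1,1]}'; python3 - <<'E'
from h import *
a=snap('top','t4.png')['frame'];b=snap('side','s4.png')['frame']
c=cv2.resize(a[190:310,130:270],None,fx=4,fy=4,interpolation=cv2.INTER_CUBIC);d=cv2.resize(b[250:350,230:350],None,fx=4,fy=4,interpolation=cv2.INTER_CUBIC)
o=np.zeros((480,1040,3),np.uint8);o[:,:560]=c;o[:400,560:]=d
cv2.imwrite('pics/a4.png',cv2.resize(o,(780,360))[:,:,::-1])
E
```

```text
clock: 10.4
eef_pos: [511.3, 190.7, 87.3]
tool_rot: [-3.131, -0.004, -0.224]
force: [3.2, 16.7, -0.4]
width: 15.1
```

View pics/a4.png

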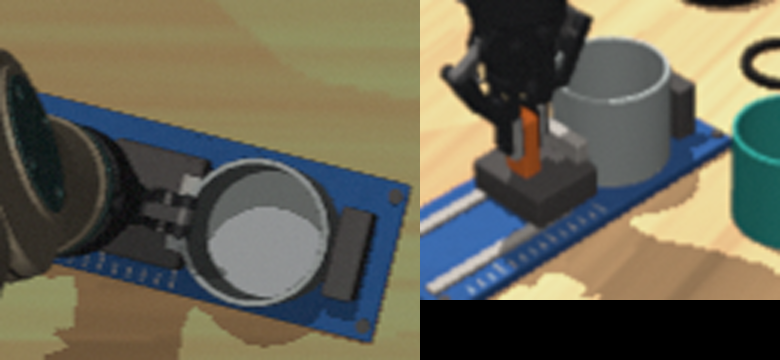

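```bash
python3 - <<'E'
from h import *
im=vision.get_image('top')
a=np.radians(76.83);fy=np.array([np.cos(a),np.sin(a),0]);fx=np.array([fy[1],-fy[0],0]);o=np.array([490.3,101.4,0])
for P in(o-2*fy+[0,0,92],):
    pts=np.array([pr(im,P+47*(np.cos(t)*fx+np.sin(t)*fy)) for t in np.linspace(0,2*np.pi,60)])
    big=cv2.resize(im['frame'][210:310,150:270],None,fx=6,fy=6,interpolation=cv2.INTER_CUBIC)[:,:,::-1].copy()
    q=((pts-[150,210]+.5)*6).astype(int)
    cv2.polylines(big,[q],True,(0,0,255),1)
    for dx in(-30,30):
        l=np.array([(pr(im,o-49*fy+k*fx+[0,0,60])-[150,210]+.5)*6 for k in(-30,30)]).astype(int)
    cv2.polylines(big,[l],False,(0,255,0),1)
cv2.imwrite('pics/a5.png',big)
E
```

```text
(no output)
```

View pics/a5.png

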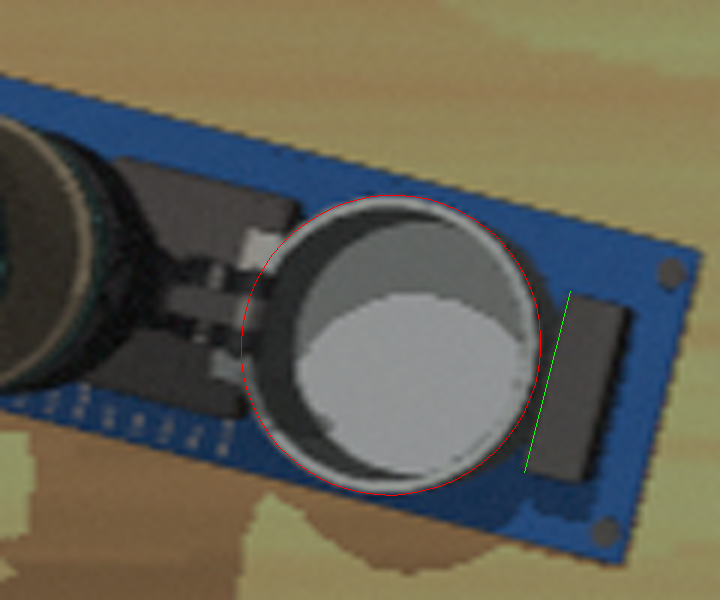

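The bowl rim matches the predicted pinched circle and force rises at standstill (17 N), so it is pinched. Now open, unload and rise.

```bash
python3 -m inch '{"travel":[[0,0,0],[0,0,0],[0,-0.2,0],[0,-0.5,0],[0,-0.7,0],[0,-0.7,0],[0,-0.7,-2],[0,-0.7,-5],[0,-0.7,-9],[0,-0.7,-13]],"twist":[0,0,0,0,0,0,0,0,0,0],"fingers":[3.2,3.2,3.2,3.2,3.2,3.2,3.2,3.2,3.2,3.2]}'; python3 - <<'E'
from h import *
im=snap('top','t6.png')
go(558.6,-194.0,150,55.7)
E
```

```text
clock: 11.38
eef_pos: [510.1, 189.0, 217.1]
tool_rot: [3.14, 0.002, -0.229]
force: [1.7, 0.5, -0.4]
width: 32.1
at [514.6 190.5 225.1] yaw -13.14 t 11.43 w 32.0 F [1.7 0.4 4.8] q [-0.48  0.52  0.11  1.85 -0.08  0.77 -2.13]
 -> travel cm [12.96 36.5   7.4 ] twist -68.8
```

View pics/t6.png

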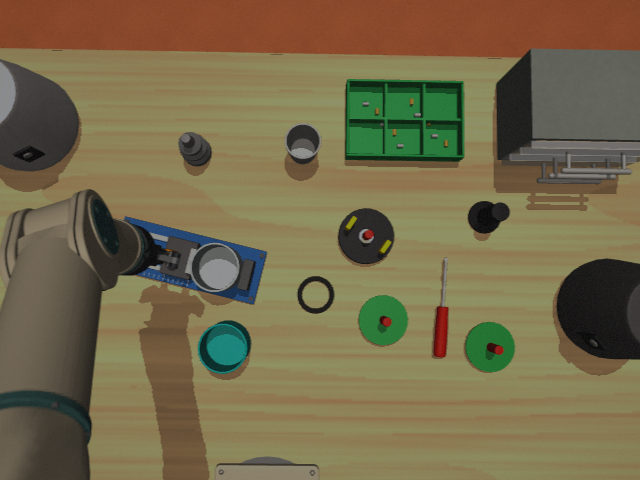

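```bash
python3 -m inch '{"travel":[[12.9,36.5,4],[12.9,36.5,4],[12.9,36.5,4],[12.9,36.5,4],[12.9,36.5,4],[12.9,36.5,4],[12.9,36.5,4],[12.9,36.5,4],[12.9,36.5,4],[12.9,36.5,4]],"twist":[-7,-14,-21,-28,-35,-42,-49,-56,-63,-69],"fingers":[5,5,5,5,5,5,5,5,5,5]}'; python3 - <<'E'
from h import *
go(558.6,-194.0,130,55.7)
E
```

```text
clock: 12.27
eef_pos: [552.6, -204.0, 175.5]
tool_rot: [3.14, 0.005, 0.973]
force: [-0.6, -1.4, -0.2]
width: 50.3
at [ 552.6 -204.   175.5] yaw 55.73 t 12.27 w 50.3 F [-0.6 -1.4 -0.2] q [ 0.47  0.65 -0.26  1.77  0.23  0.75 -0.51]
 -> travel cm [ 1.18 -0.07  4.54] twist 0.0
```

```bash
python3 -m inch '{"travel":[[1.0,0,5],[1,0,6.5],[1,0,6.5],[1,0,6.5],[1,0,6.5],[1,0,6.5],[1,0,6.5],[1,0,6.5],[1,0,6.5],[1,0,6.5]],"twist":[0,0,0,0,0,0,0,0,0,0],"fingers":[5,5,5,5,5,5,5,5,5,5]}'; python3 - <<'E'
from h import *
go(558.6,-194.0,58,55.7)
a=snap('top','t7.png')['frame'];b=snap('side','s7.png')['frame']
c=cv2.resize(a[180:290,310:420],None,fx=4,fy=4,interpolation=cv2.INTER_CUBIC);d=cv2.resize(b[180:270,280:370],None,fx=4,fy=4,interpolation=cv2.INTER_CUBIC)
o=np.zeros((440,800,3),np.uint8);o[:,:440]=c;o[:360,440:]=d
cv2.imwrite('pics/a7.png',o[:,:,::-1])
E
```

```text
clock: 13.1
eef_pos: [559.7, -186.7, 112.0]
tool_rot: [3.141, -0.0, 0.976]
force: [-0.4, 0.4, 0.2]
width: 49.9
at [ 559.7 -186.7  112. ] yaw 55.92 t 13.1 w 49.9 F [-0.4  0.4  0.2] q [ 0.42  0.74 -0.23  1.81  0.26  0.62 -0.56]
 -> travel cm [-0.67  0.31  5.4 ] twist 0.2
```

View pics/a7.png

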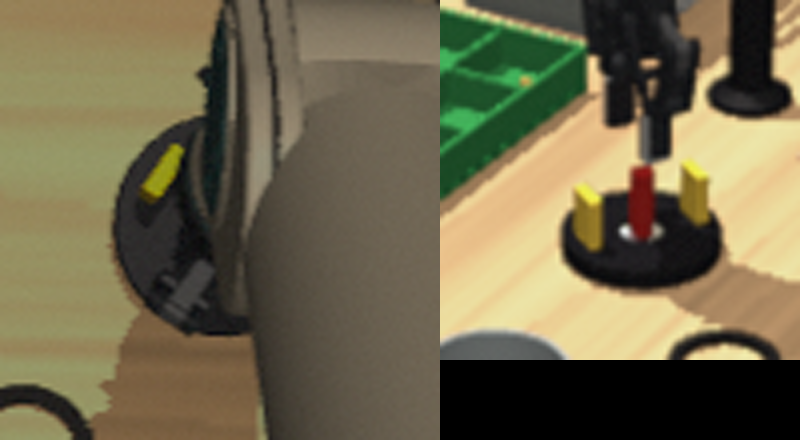

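```bash
python3 -m inch '{"travel":[[-0.7,0.3,0],[-0.7,0.3,0],[-0.7,0.3,1],[-0.7,0.3,2.5],[-0.7,0.3,4],[-0.7,0.3,5],[-0.7,0.3,5.4],[-0.7,0.3,5.4],[-0.7,0.3,5.4],[-0.7,0.3,5.4]],"twist":[0,0,0,0,0,0,0,0,0,0],"fingers":[5,5,5,5,5,5,5,5,5,5]}'; python3 - <<'E'
from h import *
go(558.6,-194.0,58,55.7)
E
```

```text
clock: 14.03
eef_pos: [558.6, -194.2, 58.0]
tool_rot: [3.141, -0.0, 0.976]
force: [0.4, -0.6, -0.1]
width: 49.9
at [ 558.6 -194.2   58. ] yaw 55.91 t 14.03 w 49.9 F [ 0.4 -0.6 -0.1] q [ 0.41  0.82 -0.2   1.82  0.29  0.52 -0.57]
 -> travel cm [ 0.01 -0.01 -0.  ] twist 0.2
```

Spot on. Close on the post and lift a little.

```bash
python3 -m inch '{"travel":[[0,0,0],[0,0,0],[0,0,0],[0,0,0],[0,0,0],[0,0,0],[0,0,0],[0,0,-0.5],[0,0,-1.5],[0,0,-2.5]],"twist":[0,0,0,0,0,0,0,0,0,0],"fingers":[1,1,1,1,1,1,1,1,1,1]}';python3 -m inch '{"travel":[[0,0,-2],[0,0,-4],[0,0,-6],[0,0,-8],[0,0,-10],[0,0,-11],[0,0,-12],[0,0,-12],[0,0,-12],[0,0,-12]],"twist":[0,0,0,0,0,0,0,0,0,0],"fingers":[1,1,1,1,1,1,1,1,1,1]}'; python3 - <<'E'
from h import *
go(489.8,99.5,206,55.7)
b=snap('side','s8.png')['frame']
cv2.imwrite('pics/a8.png',cv2.resize(b[120:300,240:440],None,fx=3,fy=3,interpolation=cv2.INTER_CUBIC)[:,:,::-1])
E
```

```text
clock: 14.87
eef_pos: [557.3, -193.8, 82.5]
tool_rot: [-3.14, 0.001, 0.976]
force: [1.0, -1.0, -3.0]
width: 16.2
clock: 15.7
eef_pos: [557.3, -194.0, 201.4]
tool_rot: [-3.14, 0.001, 0.976]
force: [-1.3, 0.5, -1.4]
width: 16.6
at [ 557.3 -194.   201.4] yaw 55.91 t 15.7 w 16.6 F [-1.3  0.5 -1.4] q [ 0.46  0.62 -0.27  1.74  0.22  0.81 -0.51]
 -> travel cm [ 20.52 -22.04  -0.43] twist 0.2
```

View pics/a8.png

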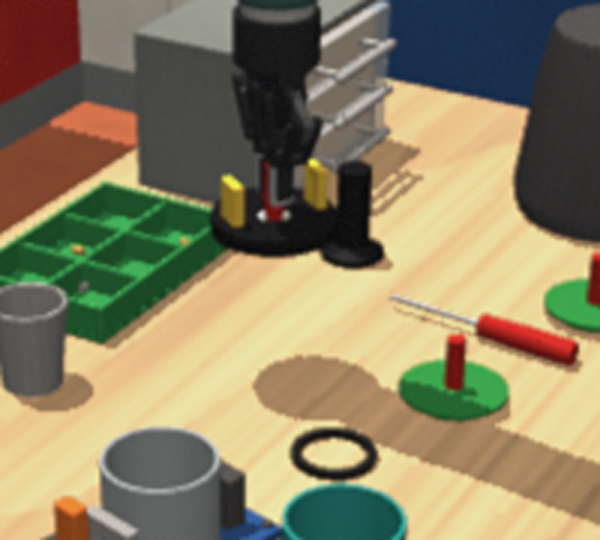

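Both lids hang level. Refine the bowl's position from t6, fitting the rim numerically.

```bash
python3 - <<'E'
from h import *
im=vision.get_image('top')
t=cv2.imread('pics/t6.png')
cv2.imwrite('pics/a9.png',cv2.resize(t[230:305,180:275],None,fx=8,fy=8,interpolation=cv2.INTER_CUBIC))
E
```

```text
(no output)
```

View pics/a9.png

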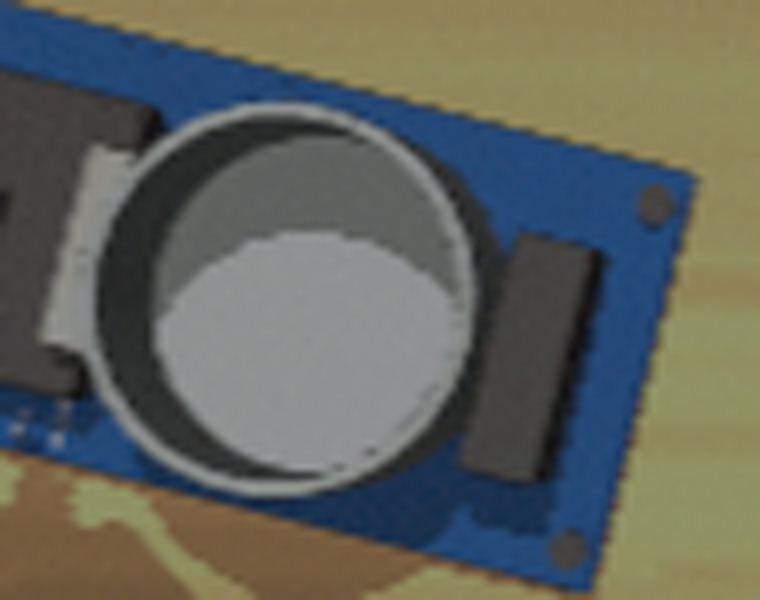

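```bash
python3 -m inch '{"travel":[[20.5,-22,-0.4],[20.5,-22,-0.4],[20.5,-22,-0.4],[20.5,-22,-0.4],[20.5,-22,-0.4],[20.5,-22,-0.4],[20.5,-22,-0.4],[20.5,-22,-0.4],[20.5,-22,-0.4],[20.5,-22,-0.4]],"twist":[0,0,0,0,0,0,0,0,0,0],"fingers":[1,1,1,1,1,1,1,1,1,1]}'
```

```text
clock: 16.63
eef_pos: [490.4, 99.4, 205.9]
tool_rot: [-3.141, 0.001, 0.978]
force: [0.7, 0.1, -2.2]
width: 16.5
```

```bash
python3 - <<'E'
from h import *
im=vision.get_image('top')
f=lambda x,y:bp(im,(x+.5)/8-.5+180,(y+.5)/8-.5+230,92)
print(f(285.5,298.5),np.linalg.norm(f(93,298)-f(477,298)),np.linalg.norm(f(285,101)-f(285,496)))
si=snap('side','s10.png')
b=si['frame']
o=b[180:360,190:390][:,:,::-1]
cv2.imwrite('pics/a10.png',cv2.resize(o,None,fx=3.3,fy=3.3,interpolation=cv2.INTER_CUBIC))
go(490,99.5,140,55.7)
E
```

```text
[489.97852273  98.4055791   92.        ] 90.28823918823329 92.90823122787994
at [490.9  97.4 206. ] yaw 55.8 t 16.73 w 16.3 F [ 0.3 -0.3 -1.8] q [-0.07  0.5  -0.27  1.98  0.2   0.69 -1.05]
 -> travel cm [ 0.13 -0.2   6.6 ] twist 0.1
```

View pics/a10.png

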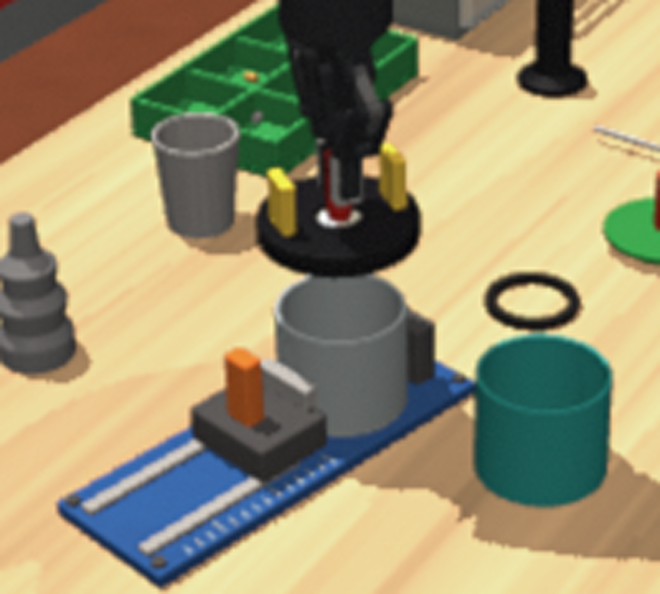

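```bash
python3 - <<'E'
from h import *
si=vision.get_image('side')
for p in((490.9,97.4,168),(495,97.4,168),(490.9,102,168),(490,99.3,92)): print(p,(pr(si,p)-[190,180]+.5)*3.3-.5)
go(490,99.3,140,55.7)
E
```

```text
(490.9, 97.4, 168) [343.14787445 210.79314012]
(495, 97.4, 168) [338.13083864 209.23201978]
(490.9, 102, 168) [339.50927091 213.74303278]
(490, 99.3, 92) [344.96312954 305.04480571]
at [491.   97.1 206. ] yaw 55.75 t 16.78 w 16.4 F [-0.1 -0.1 -1.2] q [-0.07  0.5  -0.27  1.98  0.2   0.69 -1.05]
 -> travel cm [ 0.13 -0.21  6.6 ] twist 0.1
```

```bash
python3 -m inch '{"travel":[[0.13,-0.2,0],[0.13,-0.2,0],[0.13,-0.2,1],[0.13,-0.2,2],[0.13,-0.2,3],[0.13,-0.2,4],[0.13,-0.2,4.5],[0.13,-0.2,4.5],[0.13,-0.2,4.5],[0.13,-0.2,4.5]],"twist":[0,0,0,0,0,0,0,0,0,0],"fingers":[1,1,1,1,1,1,1,1,1,1]}'; python3 - <<'E'
from h import *
go(490,99.3,140,55.7)
b=snap('side','s11.png')['frame']
cv2.imwrite('pics/a11.png',cv2.resize(b[210:330,240:360],None,fx=5,fy=5,interpolation=cv2.INTER_CUBIC)[:,:,::-1])
E
```

```text
clock: 17.62
eef_pos: [490.1, 101.3, 161.5]
tool_rot: [3.141, -0.0, 0.976]
force: [-0.4, 0.6, -2.0]
width: 16.4
at [490.1 101.3 161.5] yaw 55.92 t 17.62 w 16.4 F [-0.4  0.6 -2. ] q [-0.1   0.57 -0.24  2.02  0.23  0.58 -1.09]
 -> travel cm [-0.18  0.11  2.15] twist 0.2
```

View pics/a11.png

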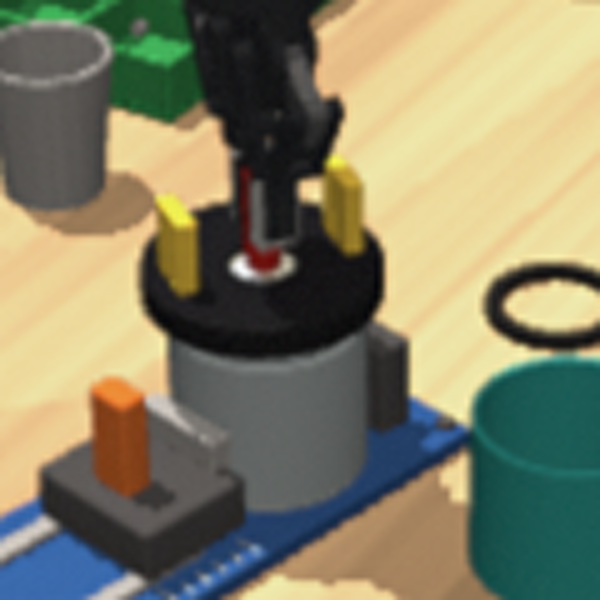

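```bash
python3 -m inch '{"travel":[[-0.15,0.1,0],[-0.15,0.1,0],[-0.15,0.1,0],[-0.15,0.1,0],[-0.15,0.1,0],[-0.15,0.1,0.2],[-0.15,0.1,0.4],[-0.15,0.1,0.6],[-0.15,0.1,0.8],[-0.15,0.1,0.8]],"twist":[0,0,0,0,0,0,0,0,0,0],"fingers":[1,1,1,1,1,1,1,1,1,1]}'; python3 - <<'E'
from h import *
go(490,99.3,140,55.7)
E
```

```text
clock: 18.5
eef_pos: [489.5, 99.3, 152.9]
tool_rot: [-3.141, 0.001, 0.976]
force: [-0.7, -0.6, -2.5]
width: 16.7
at [489.5  99.3 152.9] yaw 55.92 t 18.5 w 16.7 F [-0.7 -0.6 -2.5] q [-0.1   0.58 -0.23  2.03  0.24  0.56 -1.09]
 -> travel cm [0.03 0.04 1.29] twist 0.2
```

```bash
python3 -m inch '{"travel":[[0.03,0.03,0.1],[0.03,0.03,0.2],[0.03,0.03,0.3],[0.03,0.03,0.4],[0.03,0.03,0.5],[0.03,0.03,0.6],[0.03,0.03,0.7],[0.03,0.03,0.8],[0.03,0.03,0.8],[0.03,0.03,0.8]],"twist":[0,0,0,0,0,0,0,0,0,0],"fingers":[1,1,1,1,1,1,1,1,1,1]}'
```

```text
clock: 19.33
eef_pos: [490.2, 99.5, 145.4]
tool_rot: [-3.142, 0.0, 0.976]
force: [-0.1, -0.2, -2.6]
width: 16.4
```

Going in without contact; lower to the rim.

```bash
python3 -m inch '{"travel":[[0,0,0.1],[0,0,0.2],[0,0,0.3],[0,0,0.35],[0,0,0.4],[0,0,0.45],[0,0,0.5],[0,0,0.5],[0,0,0.5],[0,0,0.5]],"twist":[0,0,0,0,0,0,0,0,0,0],"fingers":[1,1,1,1,1,1,1,1,1,1]}'
```

```text
clock: 20.17
eef_pos: [490.2, 99.5, 140.4]
tool_rot: [3.142, -0.0, 0.976]
force: [-0.3, -0.5, -2.2]
width: 16.6
```

```bash
python3 -m inch '{"travel":[[0,0,0.05],[0,0,0.1],[0,0,0.15],[0,0,0.2],[0,0,0.2],[0,0,0.2],[0,0,0.2],[0,0,0.2],[0,0,0.2],[0,0,0.2]],"twist":[0,0,0,0,0,0,0,0,0,0],"fingers":[1,1,1,1,1,1,1,1,1,1]}'; python3 - <<'E'
from h import *
go(490,99.3,140,55.7)
b=snap('side','s12.png')['frame']
cv2.imwrite('pics/a12.png',cv2.resize(b[210:330,240:360],None,fx=5,fy=5,interpolation=cv2.INTER_CUBIC)[:,:,::-1])
E
```

```text
clock: 21.0
eef_pos: [490.4, 99.5, 140.0]
tool_rot: [3.14, -0.0, 0.976]
force: [-4.0, -1.0, 14.5]
width: 16.7
at [490.4  99.5 140. ] yaw 55.91 t 21.0 w 16.7 F [-4.  -1.  14.5] q [-0.11  0.6  -0.22  2.03  0.25  0.53 -1.1 ]
 -> travel cm [-0.03 -0.02 -0.  ] twist 0.2
```

View pics/a12.png

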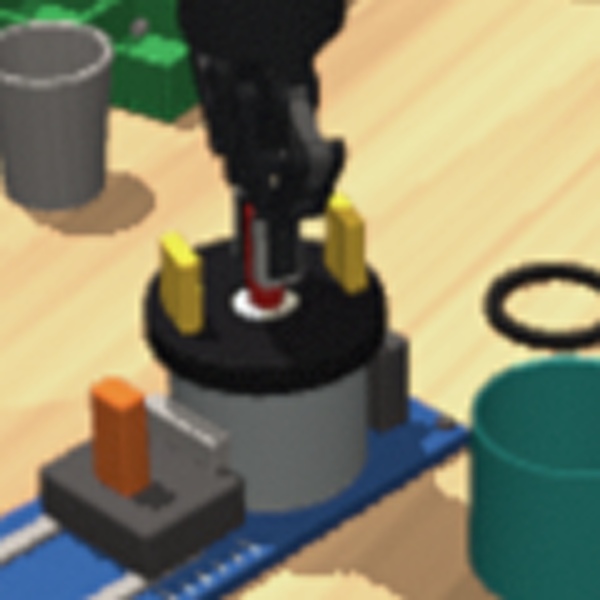

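Contact came exactly at the predicted height (z 140). Unload, release, rise.

```bash
python3 -m inch '{"travel":[[0,0,-0.1],[0,0,-0.15],[0,0,-0.15],[0,0,-0.15],[0,0,-0.15],[0,0,-0.15],[0,0,-0.15],[0,0,-0.15],[0,0,-0.15],[0,0,-0.15]],"twist":[0,0,0,0,0,0,0,0,0,0],"fingers":[1.8,4.5,4.5,4.5,4.5,4.5,4.5,4.5,4.5,4.5]}';python3 -m inch '{"travel":[[0,0,-0.5],[0,0,-1.5],[0,0,-3],[0,0,-5],[0,0,-6],[0,0,-6],[0,0,-6],[0,0,-6],[0,0,-6],[0,0,-6]],"twist":[0,0,0,0,0,0,0,0,0,0],"fingers":[4.5,4.5,4.5,4.5,4.5,4.5,4.5,4.5,4.5,4.5]}'; python3 - <<'E'
from h import *
im=snap('top','t13.png');b=snap('side','s13.png')
c=cv2.resize(im['frame'][210:310,160:280],None,fx=4,fy=4,interpolation=cv2.INTER_CUBIC);d=cv2.resize(b['frame'][230:310,260:340],None,fx=4,fy=4,interpolation=cv2.INTER_CUBIC)
o=np.zeros((400,800,3),np.uint8);o[:,:480]=c;o[:320,480:]=d
cv2.imwrite('pics/a13.png',o[:,:,::-1])
for n,I in(('top',im),('side',b)):
    h=cv2.cvtColor(I['frame'],cv2.COLOR_RGB2HSV)
    k,l,s,c=cv2.connectedComponentsWithStats(cv2.inRange(h,(25,150,70),(33,255,255)))
    for i in range(1,k):
        if 5<s[i,4]<300: print(n,s[i],c[i],bp(I,*c[i],122))
a=np.radians(55.9)
for sg in(1,-1): print([ (490+sg*41*np.cos(a)).round(1),(99.4+sg*41*np.sin(a)).round(1)])
go(490,99.5,200,55.9)
E
```

```text
clock: 21.88
eef_pos: [490.2, 99.5, 139.9]
tool_rot: [-3.142, -0.0, 0.976]
force: [0.4, 0.3, 0.1]
width: 45.3
clock: 22.72
eef_pos: [489.7, 99.3, 199.1]
tool_rot: [-3.14, 0.001, 0.976]
force: [-0.3, 0.3, -0.6]
width: 44.8
top [222 273  12  14  81] [227.64197531 279.32098765] [467.06803148  70.44719313 122.        ]
side [306 249   6   5  18] [308.05555556 251.        ] [485.62977429  44.4096974  122.        ]
side [272 257   8   6  28] [275.5  259.75] [529.89823169 115.9100206  122.        ]
[np.float64(513.0), np.float64(133.4)]
[np.float64(467.0), np.float64(65.4)]
at [489.9  99.4 199.3] yaw 55.92 t 22.82 w 45.0 F [-0.3 -0.1 -1.4] q [-0.07  0.51 -0.27  1.98  0.21  0.68 -1.06]
 -> travel cm [ 0.01  0.   -0.07] twist 0.0
```

View pics/a13.png

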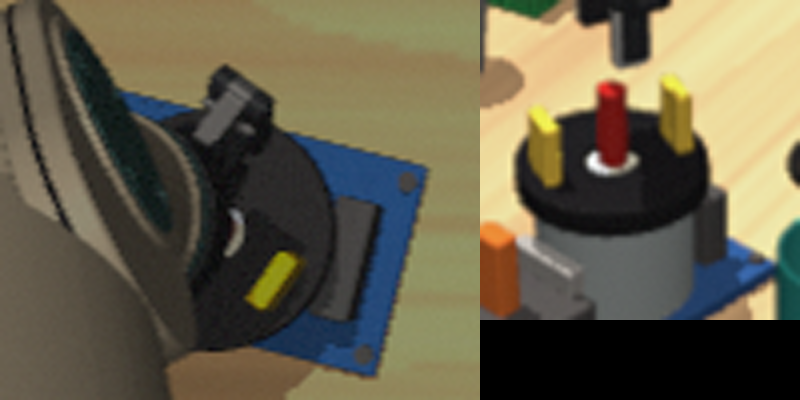

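```bash
python3 -m inch '{"travel":[[-4,4,0],[-8,8,0],[-11.8,12.8,0],[-11.8,12.8,0],[-11.8,12.8,0],[-11.8,12.8,0],[-11.8,12.8,0],[-11.8,12.8,0],[-11.8,12.8,0],[-11.8,12.8,0]],"twist":[-7,-14,-21,-28,-35,-42,-49,-56,-63,-70],"fingers":[2.4,2.4,2.4,2.4,2.4,2.4,2.4,2.4,2.4,2.4]}';python3 - <<'E'
from h import *
im=snap('top','t14.png');b=snap('side','s14.png')
c=cv2.resize(im['frame'][240:305,175:260],None,fx=8,fy=8,interpolation=cv2.INTER_CUBIC)
cv2.imwrite('pics/a14.png',c[:,:,::-1])
go(490,99.5,200,145.9)
E
```

```text
clock: 23.65
eef_pos: [529.9, -70.1, 199.5]
tool_rot: [-3.141, -0.001, 2.203]
force: [0.5, -0.2, -0.5]
width: 23.9
at [529.9 -70.2 199.4] yaw 125.92 t 23.75 w 23.8 F [-0.5  0.3 -0.5] q [ 0.49  0.61 -0.62  1.89  0.48  0.8   0.24]
 -> travel cm [16.08  6.72 -0.04] twist -20.0
```

View pics/a14.png

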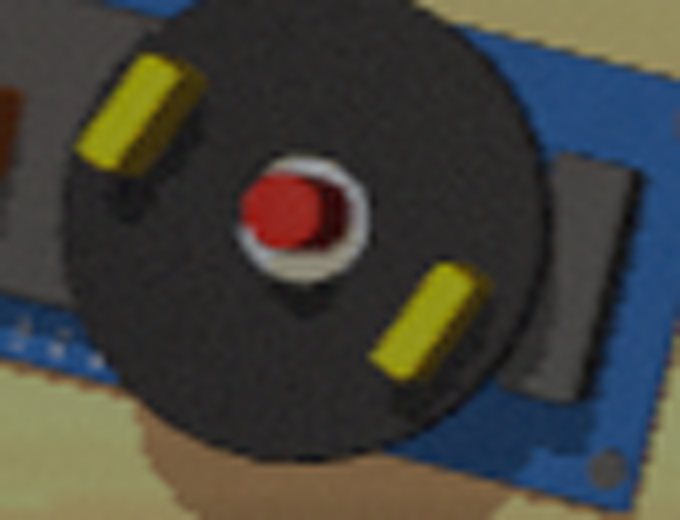

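```bash
python3 - <<'E'
from h import *
im=vision.get_image('top')
f=lambda x,y,z:bp(im,(x+.5)/8-.5+175,(y+.5)/8-.5+240,z)
a,b,p=f(132,112,140),f(423,320,140),f(283,211,148)
print(a,b,(a+b)/2,np.linalg.norm(a-b),np.degrees(np.arctan2(*(a-b)[[1,0]])),'post',p)
go(513.5,133,200,145.9);go(467,65.5,200,145.9)
E
```

```text
[512.4997896  134.97548046 140.        ] [466.72064643  68.37816321 140.        ] [489.61021802 101.67682184 140.        ] 80.81418571568396 55.49528178076618 post [490.56430979  99.08700677 148.        ]
at [529.9 -70.1 199.5] yaw 125.73 t 23.8 w 24.1 F [ 1.  -0.5 -0.2] q [ 0.49  0.61 -0.62  1.89  0.48  0.8   0.23]
 -> travel cm [17.45 10.53 -0.04] twist -20.2
at [529.9 -70.1 199.5] yaw 125.73 t 23.8 w 24.1 F [ 1.  -0.5 -0.2] q [ 0.49  0.61 -0.62  1.89  0.48  0.8   0.23]
 -> travel cm [14.69  2.81 -0.04] twist -20.2
```

```bash
python3 -m inch '{"travel":[[4,2.5,0],[8,5,0],[12,7.5,0],[15,9,0],[17.4,10.6,0],[17.4,10.6,0],[17.4,10.6,0],[17.4,10.6,0],[17.4,10.6,0],[17.4,10.6,0]],"twist":[-7,-14,-20,-20,-20,-20,-20,-20,-20,-20],"fingers":[2.4,2.4,2.4,2.4,2.4,2.4,2.4,2.4,2.4,2.4]}';python3 - <<'E'
from h import *
b=snap('side','s15.png')
go(512.8,134.6,139,145.6)
cv2.imwrite('pics/a15.png',cv2.resize(b['frame'][190:310,230:350],None,fx=5,fy=5,interpolation=cv2.INTER_CUBIC)[:,:,::-1])
E
```

```text
clock: 24.63
eef_pos: [514.2, 131.2, 199.7]
tool_rot: [-3.14, 0.0, 2.543]
force: [-0.1, 0.4, 0.3]
width: 24.1
at [514.2 131.4 199.8] yaw 145.72 t 24.68 w 24.0 F [-0.3  0.4  0.1] q [ 0.15  0.62 -0.7   1.9   0.54  0.82  0.14]
 -> travel cm [0.3  0.19 6.07] twist 0.1
```

View pics/a15.png

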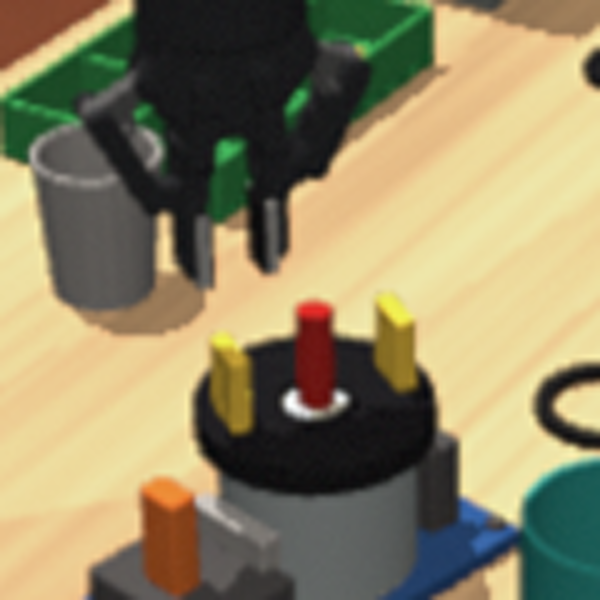

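```bash
python3 -m inch '{"travel":[[0.3,0.2,0],[0.3,0.2,1],[0.3,0.2,2],[0.3,0.2,2.5],[0.3,0.2,2.5],[0.3,0.2,2.5],[0.3,0.2,2.5],[0.3,0.2,2.5],[0.3,0.2,2.5],[0.3,0.2,2.5]],"twist":[0,0,0,0,0,0,0,0,0,0],"fingers":[2.2,2.2,2.2,2.2,2.2,2.2,2.2,2.2,2.2,2.2]}';python3 - <<'E'
from h import *
b=snap('side','s16.png')
go(513.1,135.2,142,145.6)
cv2.imwrite('pics/a16.png',cv2.resize(b['frame'][190:310,230:350],None,fx=5,fy=5,interpolation=cv2.INTER_CUBIC)[:,:,::-1])
E
```

```text
clock: 25.52
eef_pos: [512.7, 136.5, 175.2]
tool_rot: [3.141, 0.0, 2.547]
force: [-0.1, -0.1, 0.1]
width: 22.4
at [512.7 136.5 175.2] yaw 145.91 t 25.57 w 21.9 F [-0.5  0.2  0.1] q [ 0.12  0.65 -0.67  1.92  0.57  0.77  0.1 ]
 -> travel cm [-0.1  -0.09  3.32] twist 0.3
```

View pics/a16.png

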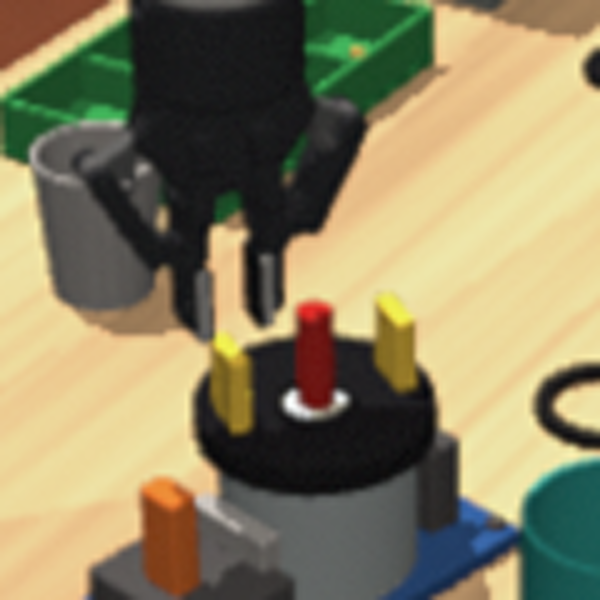

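```bash
python3 -m inch '{"travel":[[-0.1,-0.06,0],[-0.1,-0.06,0.4],[-0.1,-0.06,0.8],[-0.1,-0.06,1.2],[-0.1,-0.06,1.6],[-0.1,-0.06,1.8],[-0.1,-0.06,1.8],[-0.1,-0.06,1.8],[-0.1,-0.06,1.8],[-0.1,-0.06,1.8]],"twist":[0,0,0,0,0,0,0,0,0,0],"fingers":[2.2,2.2,2.2,2.2,2.2,2.2,2.2,2.2,2.2,2.2]}';python3 - <<'E'
from h import *
b=snap('side','s17.png')
go(513.1,135.2,142,145.6)
cv2.imwrite('pics/a17.png',cv2.resize(b['frame'][210:290,250:330],None,fx=7,fy=7,interpolation=cv2.INTER_CUBIC)[:,:,::-1])
E
```

```text
clock: 26.4
eef_pos: [513.2, 135.5, 157.1]
tool_rot: [3.141, 0.0, 2.547]
force: [-0.0, -0.3, 0.3]
width: 22.0
at [513.2 135.4 157.1] yaw 145.91 t 26.45 w 21.9 F [-0.1 -0.3 -0.5] q [ 0.11  0.68 -0.65  1.93  0.6   0.73  0.08]
 -> travel cm [-0.   -0.02  1.51] twist 0.3
```

View pics/a17.png

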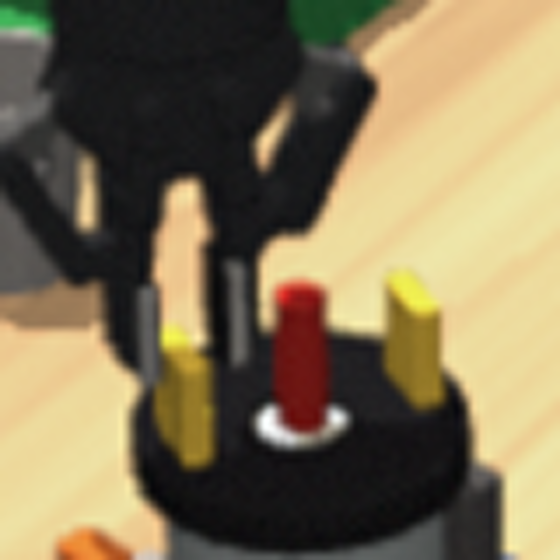

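```bash
python3 -m inch '{"travel":[[0,0.05,0.2],[0,0.05,0.4],[0,0.05,0.6],[0,0.05,0.8],[0,0.05,1.0],[0,0.05,1.2],[0,0.05,1.2],[0,0.05,1.2],[0,0.05,1.2],[0,0.05,1.2]],"twist":[0,0,0,0,0,0,0,0,0,0],"fingers":[2.2,2.2,2.2,2.2,2.2,2.2,2.2,2.2,2.2,2.2]}';python3 - <<'E'
from h import *
b=snap('side','s18.png')
go(513.1,135.2,142,145.6)
cv2.imwrite('pics/a18.png',cv2.resize(b['frame'][210:290,250:330],None,fx=7,fy=7,interpolation=cv2.INTER_CUBIC)[:,:,::-1])
E
```

```text
clock: 27.28
eef_pos: [513.4, 135.8, 145.0]
tool_rot: [3.141, 0.0, 2.547]
force: [-0.3, 0.9, 0.8]
width: 21.8
at [513.4 135.8 145. ] yaw 145.91 t 27.33 w 21.8 F [ 0.3  0.3 -0.5] q [ 0.1   0.69 -0.63  1.94  0.62  0.71  0.06]
 -> travel cm [-0.01 -0.07  0.3 ] twist 0.3
```

View pics/a18.png

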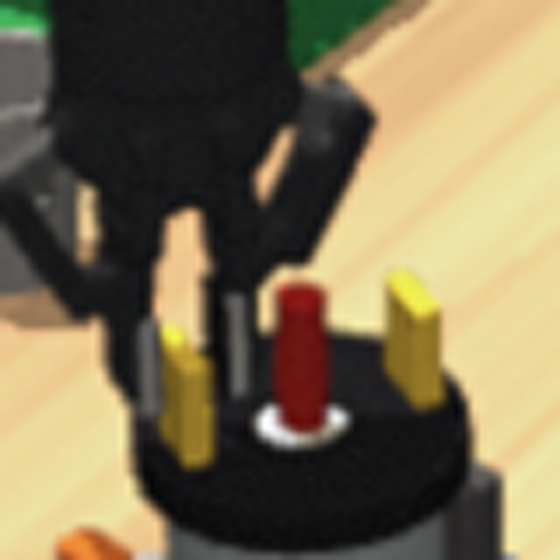

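The lug is between the fingers, the knuckle is clear of the post, and no contact force shows. Close.

```bash
python3 -m inch '{"travel":[[0,0,0],[0,0,0],[0,0,0],[0,0,0],[0,0,0],[0,0,0],[0,0,0],[0,0,0],[0,0,0],[0,0,0]],"twist":[0,0,0,0,0,0,0,0,0,0],"fingers":[0.4,0.4,0.4,0.4,0.4,0.4,0.4,0.4,0.4,0.4]}';python3 - <<'E'
from h import *
b=snap('side','s19.png')
cv2.imwrite('pics/a19.png',cv2.resize(b['frame'][210:290,250:330],None,fx=7,fy=7,interpolation=cv2.INTER_CUBIC)[:,:,::-1])
E
```

```text
clock: 28.17
eef_pos: [513.6, 136.0, 145.2]
tool_rot: [3.141, 0.0, 2.547]
force: [-0.9, 0.6, 4.5]
width: 8.6
```

View pics/a19.png

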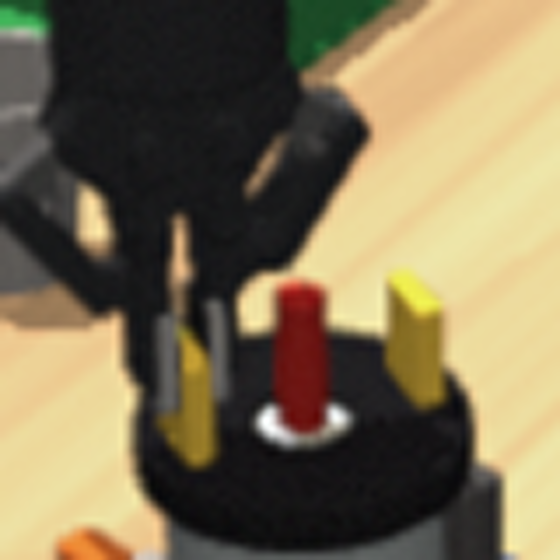

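```bash
python3 -m inch '{"travel":[[-0.03,-0.05,0],[-0.05,-0.1,0],[-0.05,-0.1,-0.1],[-0.05,-0.1,-0.2],[-0.05,-0.1,-0.4],[-0.05,-0.1,-0.6],[-0.05,-0.1,-0.8],[-0.05,-0.1,-1.0],[-0.05,-0.1,-1.0],[-0.05,-0.1,-1.0]],"twist":[0,0,0,0,0,0,0,0,0,0],"fingers":[0.4,0.4,0.4,0.4,0.4,0.4,0.4,0.4,0.4,0.4]}';python3 - <<'E'
from h import *
b=snap('side','s20.png')
cv2.imwrite('pics/a20.png',cv2.resize(b['frame'][210:310,245:345],None,fx=6,fy=6,interpolation=cv2.INTER_CUBIC)[:,:,::-1])
E
```

```text
clock: 29.05
eef_pos: [513.2, 134.6, 155.1]
tool_rot: [3.141, 0.0, 2.547]
force: [-0.6, -0.3, -1.6]
width: 8.6
```

View pics/a20.png

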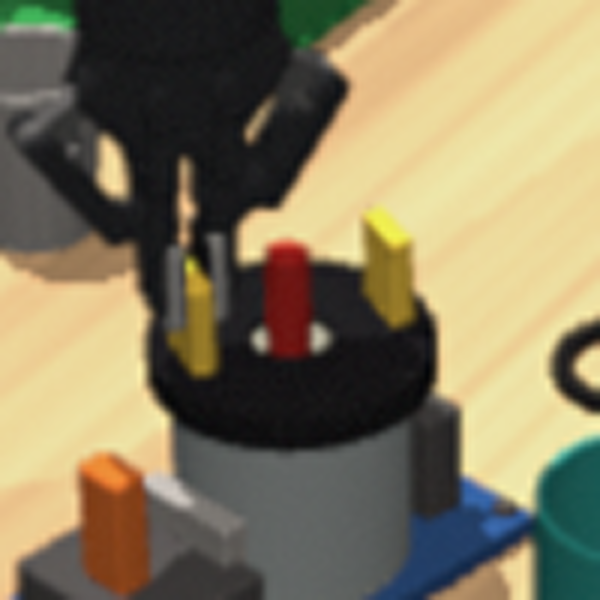

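The outer lid is rising alone and level: ~1.5 N of load, with the post dropping relative to the plate. Continue up.

```bash
python3 -m inch '{"travel":[[0,0,-0.4],[0,0,-0.8],[0,0,-1.4],[0,0,-2],[0,0,-2.6],[0,0,-3.2],[0,0,-3.8],[0,0,-4.2],[0,0,-4.4],[0,0,-4.4]],"twist":[0,0,0,0,0,0,0,0,0,0],"fingers":[0.4,0.4,0.4,0.4,0.4,0.4,0.4,0.4,0.4,0.4]}';python3 -m inch '{"travel":[[0,0,-0.6],[0,0,-1.2],[0,0,-1.8],[0,0,-2.4],[0,0,-3.0],[0,0,-3.6],[0,0,-4.2],[0,0,-4.5],[0,0,-4.6],[0,0,-4.6]],"twist":[0,0,0,0,0,0,0,0,0,0],"fingers":[0.4,0.4,0.4,0.4,0.4,0.4,0.4,0.4,0.4,0.4]}';python3 -m inch '{"travel":[[0,0,0],[0,0,0],[0,0,0],[0,0,0],[0,0,0],[0,0,0],[0,0,0],[0,0,0],[0,0,0],[0,0,0]],"twist":[0,0,0,0,0,0,0,0,0,0],"fingers":[0.4,0.4,0.4,0.4,0.4,0.4,0.4,0.4,0.4,0.4]}';python3 - <<'E'
from h import *
b=snap('side','s21.png')['frame'];a=snap('top','t21.png')['frame']
c=cv2.resize(b[170:330,220:360],None,fx=3.5,fy=3.5,interpolation=cv2.INTER_CUBIC)
d=cv2.resize(a[220:310,150:240],None,fx=3.3,fy=3.3,interpolation=cv2.INTER_CUBIC)
o=np.zeros((560,490+297,3),np.uint8);o[:,:490]=c;o[:297,490:]=d
cv2.imwrite('pics/a21.png',o[:,:,::-1])
E
```

```text
clock: 29.93
eef_pos: [513.4, 134.7, 199.5]
tool_rot: [3.141, 0.001, 2.547]
force: [0.3, 0.1, -0.8]
width: 8.8
clock: 30.77
eef_pos: [513.3, 134.7, 245.2]
tool_rot: [3.141, 0.0, 2.547]
force: [-0.9, -0.0, -1.2]
width: 8.7
clock: 31.6
eef_pos: [513.2, 134.7, 244.9]
tool_rot: [3.142, 0.0, 2.547]
force: [0.7, 0.1, -0.6]
width: 8.3
```

View pics/a21.png

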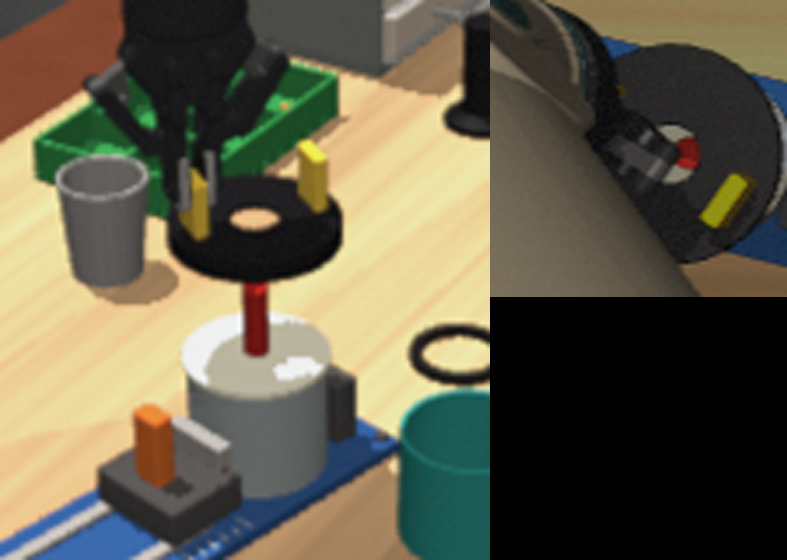

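View pics/t21.png

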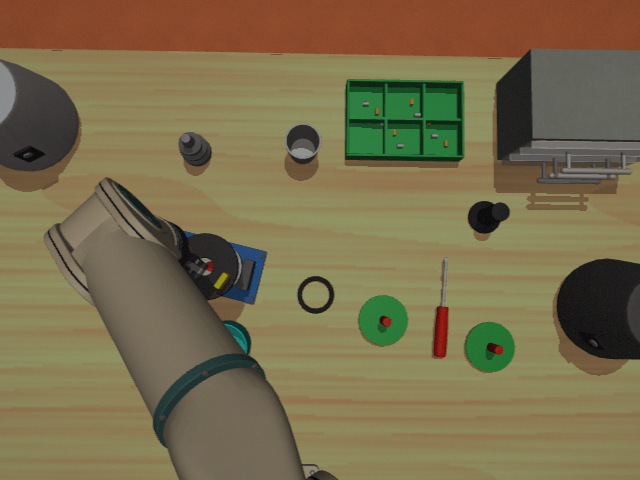

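The outer lid hangs level about 100 mm above its seat over the bowl. The inner lid sits flat on the rim, the jaw is against the bowl, and the bystanders are unmoved. Handing in.

```bash
python3 -c "
from cell import ctrl
s=ctrl.read_state();print(s['width'],s['qd'].round(4));print(ctrl.finish_job())"
```

```text
8.56688607562971 [ 0.0003  0.0007 -0.0023  0.0007  0.0004 -0.     -0.0003]
the job is handed in; nothing more can be done
None
```

I carried out the whole job and handed it in at about 31.7 s of the 61 s allowed. `finish_job` gave no verdict, so the result rests on my own checks below.

1. **Bowl pinched:** I closed the jaw by its tab until the bowl stopped against the fixed jaw. The force rose to about 17 N at standstill, and the rim matched the predicted pinched position.
2. **Lid set seated:** I lifted both lids together by the red post and lowered them onto the bowl. Contact came at the predicted height (TCP z 140 mm), and then I let go.
3. **Outer lid raised:** I lifted the outer lid alone by one yellow lug, 100 mm straight up, and it is still held there.

**Last checks:**
- The outer lid hangs level over the bowl, and the opening of about 8.5 mm shows the lug is still gripped.
- The arm is at rest.
- The inner lid lies flat on the rim, the jaw is against the bowl, and the bystanders look unmoved in the pictures.

**Small disagreements:**
- The gripper read about 1.5 mm under the nominal thickness of both the post and the lug, which looks like a constant offset.
- The seated outer lid measured about 2 mm off the bowl's axis, so I shifted it about 1 mm back before lifting. It came off with no sign of rubbing.

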